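Stand the tall cleaner bottle in its holder

ROBOT

A 7-joint arm with a two-finger parallel gripper is mounted at the origin on a cart in front of the work surface, level with it; the furniture and walls round the work are solid. World frame = base frame: x ahead of the robot, y to its left, z up, the work surface at z = 0. Lengths are in mm, angles in rad, forces in N, time in s.
With the tool pointing down it reaches from about 425 to 1025 mm from the base axis. Payload 9.4 kg.
Tool frame: the origin (TCP) lies at the very end of the fingers, on their centre line; the grasp point (between the pads) lies 19 mm behind it (hold_point_z is the distance from the TCP to the grasp point, in mm); z points along the fingers, y is the line along which they close (so a half turn about z gives the same grasp; the last joint's range is limited). The gripper opens to 85 mm and grips with 20 to 120 N. Pads are 22 mm wide; open, the fingers measure 114 mm over their backs; the gripper's body (76 mm by 85 mm) begins 54 mm behind the grasp point. The pads swing forward as they close: fully open they stand 13 mm farther back than shut.
Start: joints at [1.029, 0.599, -0.003, 1.599, 0.002, 0.943, -0.08], TCP at [324.968, -648.09, 231.275] pointing down, gripper open.
Joint ranges: [-2.57, 2.57], [-0.35, 1.97], [-1.29, 1.29], [0.11, 2.56], [-1.05, 4.19], [0.11, 1.86], [-2.63, 2.63]. Speed limits (rad/s): [2.22, 2.22, 3.01, 3.01, 3.14, 3.14, 3.14].

INTERFACE

Orientations are given as [roll, pitch, yaw] about the fixed x, y, z axes, in that order (R = Rz(yaw) Ry(pitch) Rx(roll)).
In Python, from workcell import observe, camera, close_job, look_for, masks_of, hold_point_z gives the robot as it stands. The module is installed in compiled form; this text tells all that it offers.
- The arm moves only by the tool servo_tool, never from a script. Its arguments are lists of equal length, an entry for each row: "linear": the shift along the tool's x, y, z in m, a list of three; "dr": the turn, a rotation vector about the tool's x, y, z in degrees, a list of three; "claw": the opening, from 0 (shut) to 1 (fully open). In form: {"linear": [[dx, dy, dz], ...], "dr": [[wx, wy, wz], ...], "claw": [claw, ...]}. A call has 1 to 5 rows; each row shifts and turns the commanded pose from where the row before left it, along the tool's axes as they then stand; what a row does not reach is not made up. A row lasts 1/12 s, in which the tool goes at most 41.7 mm and 7.16 degrees, less where a joint would pass 70% of its speed; a pose out of reach is approached as far as the arm can. A call with a gripper value outside its range is refused whole. The fingers move at their own pace and stop on an object; "force" is the grip in N (left out, the last holds). Time passes only in rows, so rows that do not move let the fingers close. It gives the time, the measured TCP pose, the force, the opening and the grip force at its end, in the units of the state.
- observe(): the state, without advancing time (a new reading comes with each control period).
- camera(name): name is "scene" or "top" or "wrist"; returns a dict with "pixels" (384x512x3 uint8, red, green, blue), "fovy" (degrees; the focal length in pixels is half the picture's height over the tangent of half this angle, whatever the lens; pixels are square), "cx", "cy" (the principal point, pixels), "xyz" and "orientation" of the camera in the world. Camera axes: x right, y up, looking along -z (the intrinsics and any distortion apply to the point x, -y, -z); pixel columns grow to the right and rows downward; lengths in mm; the calibration is good to about 2 mm. A picture is of the moment at which its call begins. There is no depth.
- close_job(): hands the job in; it is judged then, once.
Trained networks look in a picture, given as the dict that the camera call returned (one of the last four; its "shot" number tells which), for a name from the list of things; names that differ only in an ending like _2 or _b are one class to them, and where a whole thing is asked for, a point or a joint stands for the part that bears it (a point fixed in the world has none). Each returns a list of dicts, best first, with "score" (0 to 1); they miss things now and then, are a little off and sometimes report something else, mostly with a low value. They report only what shows in the picture. A call takes as long as a camera call.
- look_for(picture, name): "position" ([x, y, z] in mm, in the coordinates of the camera as it stood for that picture, good to about 4 mm: the middle of the surface that is visible of it).
- masks_of(picture, name): "region" (384x512 bool, what is visible of it).
The state is a dict: "time": time; "q": joint angles; "qvel": joint speeds; "effort": joint torques, N m; "position": TCP position; "ee_rot": TCP orientation; "ft_force": force on the tool from outside, world axes, zero at the start; "torque": the same for the moment, N m; "grip_width": finger opening in mm; "finger_force": force on a finger pad.
Only numpy, scipy, OpenCV 4.12 (cv2) and the standard library are available. Lean on these libraries where they do the work, as an engineer would, in place of code of your own. Each camera call takes 0.05 s, during which the arm holds its last target. There are 200 camera calls.

TASK

The tall, top-heavy, all-white cleaner bottle topples easily where it stands. Grip it high on its body, lift it and carry it upright and slowly (below half a metre a second) to the round metal holder, then set it down gently so that it stands upright on the holder's floor, and let go. Leave the glue bottle and the oil dropper where they stand.

Things in the scene. Friction and masses are not known exactly. Their poses are not given: they have to be found in the camera images.
- tall_bottle: slender bottle, white with a white cap, 38 mm across, 155 mm tall, the tallest left of the keyboard and before the screens (not the thick one with a blue cap behind the keyboard). About 0.28 kg, heavy cap, centre of mass 93 mm above its base. Straight side up to 105 mm, best gripped 85 to 105 mm above the base. Loose, upright. Origin at the centre of its underside, z axis up along it
- holder: round open cup of bare, light grey metal that holds a bottle: 72 mm outer diameter, 66 mm inner diameter, 30 mm high, floor 5 mm above its underside; fixed to the desk, empty. Origin at the centre of its underside, on the desk top (z = 0), z axis up. Low fixed clutter up to 80 mm tall stands round it and round the bottles, some of it within 50 mm, so keep fingers and gripper above 80 mm except where they must go lower
- glue_bottle: bystander: white bottle with a yellow nozzle and a blue label, 34 mm in diameter, 118 mm tall, loose and upright. Origin at the centre of its underside. Not to be disturbed
- oil_bottle: bystander: slim pale yellow oil dropper with a red cap and a needle, 24 mm in diameter, 105 mm tall, loose and upright. Origin at the centre of its underside. Not to be disturbed

How it is judged (in metres and radians):
On the way:
1. the tall bottle is lifted clear of the desk in the gripper, upright (height (world z) of tall_bottle above 0.03 m and contact force between the fingers and tall_bottle above 0.5 N and angle between tall_bottle's own z axis and vertical below 0.3 rad), for 0.2 s.
At the end, for the whole second after the job is handed in: The tall bottle stands at rest on the holder's floor (its base less than 10 mm above the holder's underside, its axis less than 18 mm from the holder's and less than 7 degrees from vertical), and the glue bottle and the oil dropper stand upright within 30 mm of where they were (horizontal distance between tall_bottle and holder below 0.018 m and z of tall_bottle in the frame of holder below 0.01 m and angle between tall_bottle's own z axis and vertical below 0.12 rad and linear speed of tall_bottle below 0.03 m/s and distance of each of glue_bottle, oil_bottle from where it was at the start of the episode below 0.03 m and angle between each of glue_bottle, oil_bottle's own z axis and vertical below 0.2 rad); the robot touches nothing.
It fails at once if the tall bottle tilts more than 20 degrees (angle between tall_bottle's own z axis and vertical above 0.35 rad).
It fails at once if the tall bottle moves faster than 0.6 m/s (rushed, or dropped from more than about 18 mm) (linear speed of tall_bottle above 0.6 m/s).
It fails at once if the glue bottle is pushed more than 30 mm or tipped more than 20 degrees (distance of glue_bottle from where it was at the start of the episode above 0.03 m or angle between glue_bottle's own z axis and vertical above 0.35 rad).
It fails at once if the oil dropper is pushed more than 30 mm or tipped more than 20 degrees (distance of oil_bottle from where it was at the start of the episode above 0.03 m or angle between oil_bottle's own z axis and vertical above 0.35 rad).
It also fails if it takes over 51 s, if anything falls off the work surface, if the arm or the gripper's body presses on something with over 40 N, if the wrist force passes 120 N, or if a joint passes its speed limit or range.

## Working session

There is one attempt and no reset: what is moved stays moved. The work goes in short steps, Python scripts to look and compute and a tool call to move; the robot and the scene stay as the last step left them, time stands still between calls to the robot, and variables do not carry over. Pictures are saved under pics/ and viewed, at most 10 in all, crops included, and the job is handed in when it is done.

Besides the shell and the picture viewer there is one more tool, called after "Request:" by a JSON object that holds its "op" and its "data". servo_tool: Moves the arm, as the interface text tells. Its arguments: {"type":"object","properties":{"linear":{"type":"array","items":{"type":"array","items":{"type":"number"}}},"dr":{"type":"array","items":{"type":"array","items":{"type":"number"}}},"claw":{"type":"array","items":{"type":"number"}},"force":{"type":"number"}},"required":["linear","dr","claw"]}

```bash
mkdir -p pics; cat > h.py <<'E'
import numpy as np,cv2
from scipy.spatial.transform import Rotation as R
from workcell import *
def rot(o):
    o=np.array(o,float)
    return o if o.shape==(3,3) else (R.from_quat(o) if o.size==4 else R.from_euler('xyz',o)).as_matrix()
def toworld(c,p): return np.array(c['xyz'])+rot(c['orientation'])@np.array(p)
def ray(c,u,v):
    f=192/np.tan(np.radians(c['fovy'])/2)
    return rot(c['orientation'])@np.array([(u-c['cx'])/f,-(v-c['cy'])/f,-1])
def proj(c,P):
    f=192/np.tan(np.radians(c['fovy'])/2)
    q=rot(c['orientation']).T@(np.array(P)-c['xyz']); return c['cx']+f*q[0]/-q[2],c['cy']-f*q[1]/-q[2]
def onz(c,u,v,z):
    d=ray(c,u,v);return np.array(c['xyz'])+d*(z-c['xyz'][2])/d[2]
def save(c,n): cv2.imwrite('pics/'+n,c['pixels'][:,:,::-1])
E
python3 - <<'E'
from h import *
print(observe(), hold_point_z)
ims=[]
for n in ['scene','top','wrist']:
    c=camera(n); ims.append(c['pixels'])
    print(n,{k:v for k,v in c.items() if k!='pixels'})
    for o in ['tall_bottle','holder','glue_bottle','oil_bottle']:
        for r in look_for(c,o)[:3]: print(o,round(r['score'],2),toworld(c,r['position']).round(), np.round(proj(c,toworld(c,r['position']))))
        for r in masks_of(c,o)[:2]:
            m=r['region'];y,x=np.nonzero(m);print('  mask',round(r['score'],2),x.min(),x.max(),y.min(),y.max(),m.sum())
cv2.imwrite('pics/a.png',ims[0][:,:,::-1]);cv2.imwrite('pics/b.png',ims[1][:,:,::-1])
E
```

```text
{'time': 0.0, 'q': array([ 1.02934063,  0.60014681, -0.00253918,  1.60014113,  0.00178812,
        0.94291607, -0.07980953]), 'qvel': array([ 0.00077637, -0.00117912,  0.00138261, -0.00035918,  0.00077663,
        0.00020455, -0.00144988]), 'effort': array([-2.26136258e-04, -7.76453090e+01,  1.56434990e+00, -2.58022535e+01,
        1.22254546e-02,  8.86049325e-03,  2.24843188e-05]), 'position': array([ 324.71540165, -647.67396114,  230.39734138]), 'ee_rot': array([-3.13998958e+00,  1.39597753e-04,  4.64794460e-01]), 'ft_force': array([ 0.03672988,  0.08315218, -0.30435176]), 'torque': array([0.00103853, 0.0142727 , 0.03366751]), 'finger_force': 0.0, 'grip_width': 85.32557799729693} 18.700000000000003
scene {'fovy': 48.538152757229284, 'cx': 269.9595443258612, 'cy': 190.40994013325314, 'xyz': array([ 290.92231595, -354.51965281,  647.88225428]), 'orientation': array([ 0.74359075, -0.00480791, -0.48147897]), 'shot': 1}
tall_bottle 0.63 [658. -11.  84.] [365. 209.]
  mask 0.69 349 380 175 241 1339
holder 0.61 [554. 325.  18.] [232. 143.]
glue_bottle 0.6 [420.  13.  68.] [234. 257.]
  ma
[... 203 characters left out ...]
([371.315866  , 152.93391738, 921.33275332]), 'orientation': array([ 0.18859322,  0.01677083, -1.56262238]), 'shot': 2}
tall_bottle 0.9 [654.  -1. 106.] [332. 124.]
  mask 0.6 317 344 105 142 696
holder 0.62 [560. 320.   5.] [171. 182.]
  mask 0.97 152 187 166 200 970
glue_bottle 0.61 [423.  23.  88.] [321. 247.]
  mask 0.72 309 331 238 257 358
oil_bottle 0.46 [503. 184.  63.] [235. 206.]
oil_bottle 0.23 [655.  -2. 108.] [333. 123.]
  mask 0.46 227 239 198 213 159
wrist {'fovy': 70.00872328717588, 'cx': 254.39973393856903, 'cy': 192.3850114972749, 'xyz': array([ 387.80479311, -616.72510933,  374.34169369]), 'orientation': array([-2.80174393e-01, -1.16773498e-04, -1.10549071e+00]), 'shot': 3}
```

View pics/a.png

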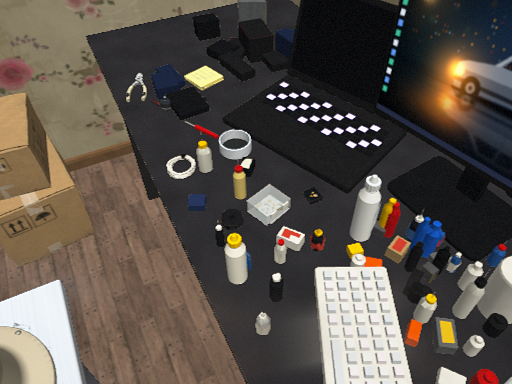

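View pics/b.png

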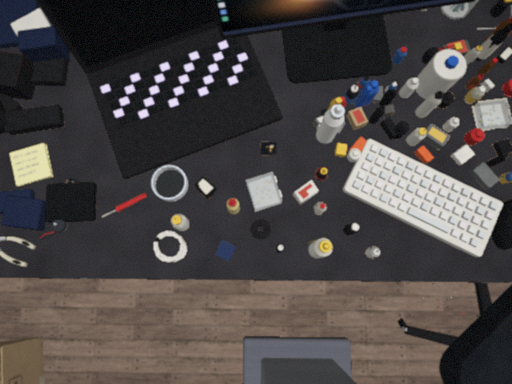

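The scene picture shows the tall white bottle at (365,209), the holder ring at (235,144), the glue bottle at (236,258) and the oil dropper at (239,182). The top picture shows the bottle at (331,122) and the holder at (170,183). The networks agree with both pictures, so I'll refine the positions by fitting silhouettes.

```bash
cat > fit.py <<'E'
from h import *
from scipy.optimize import minimize
a=np.linspace(0,2*np.pi,40)
def ring(x,y,z,r): return np.c_[x+r*np.cos(a),y+r*np.sin(a),0*a+z]
def hull(c,P):
    m=np.zeros((384*4,512*4),np.uint8); uv=np.array([proj(c,p) for p in P])
    cv2.fillPoly(m,[cv2.convexHull((uv*4).astype(np.int32))],1); return m>0
def fit(obs,prof,x0):
    def cost(p,full=False):
        s=[]
        for c,m in obs:
            M=hull(c,np.vstack([ring(p[0],p[1],z,r) for z,r in prof[0]]))
            for pr in prof[1:]: M|=hull(c,np.vstack([ring(p[0],p[1],z,r) for z,r in pr]))
            B=np.kron(m,np.ones((4,4),bool)); s.append((M&B).sum()/(M|B).sum())
        return s if full else -np.mean(s)
    r=minimize(cost,x0,method='Nelder-Mead',options=dict(initial_simplex=np.array(x0)+[[0,0],[10,0],[0,10]],xatol=.3,fatol=1e-4,maxiter=60))
    return r.x.round(1),np.round(cost(r.x,True),2)
TB=[[(0,19),(105,19)],[(105,19),(125,9)],[(125,9),(155,9)]]
E
python3 - <<'E'
from fit import *
cs=[camera('scene'),camera('top')]
tb=[(c,masks_of(c,'tall_bottle')) for c in cs]; tb=[(c,m[0]['region']) for c,m in tb if m]
print(len(tb),fit(tb,TB,[655,-5]))
for o in tb: print(fit([o],TB,[655,-5]))
# holder by filled mask, and by ellipse of bright ring
for c in cs:
    m=masks_of(c,'holder')
    if m:
        k=m[0]['region'].astype(np.uint8); cn=max(cv2.findContours(k,0,2)[0],key=cv2.contourArea)
        f=np.zeros_like(k);cv2.fillPoly(f,[cn],1)
        print('holder',m[0]['score'],fit([(c,f>0)],[[(0,36),(30,36)]],[557,322]))
    for r in look_for(c,'holder')[:1]: print(toworld(c,r['position']))
img=[]
for c,P in zip(cs,[(660,-8,80),(660,-8,80)]):
    for Q in (P,(557,322,20)):
        u,v=map(int,proj(c,Q)); img.append(cv2.resize(c['pixels'][max(v-50,0):v+50,u-65:u+65,::-1],(390,300),interpolation=2))
cv2.imwrite('pics/c.png',np.vstack([np.hstack(img[:2]),np.hstack(img[2:])]))
E
```

```text
2 (array([667.1,  -6.3]), array([0.88, 0.91]))
(array([669.5,  -3.8]), array([0.89]))
(array([667.1,  -6.3]), array([0.91]))
holder 0.91 (array([557.8, 320.7]), array([0.91]))
[553.92374071 325.60957572  15.4621146 ]
holder 0.95 (array([555.9, 318. ]), array([0.96]))
[557.36530017 319.57844893   9.28946041]
```

View pics/c.png

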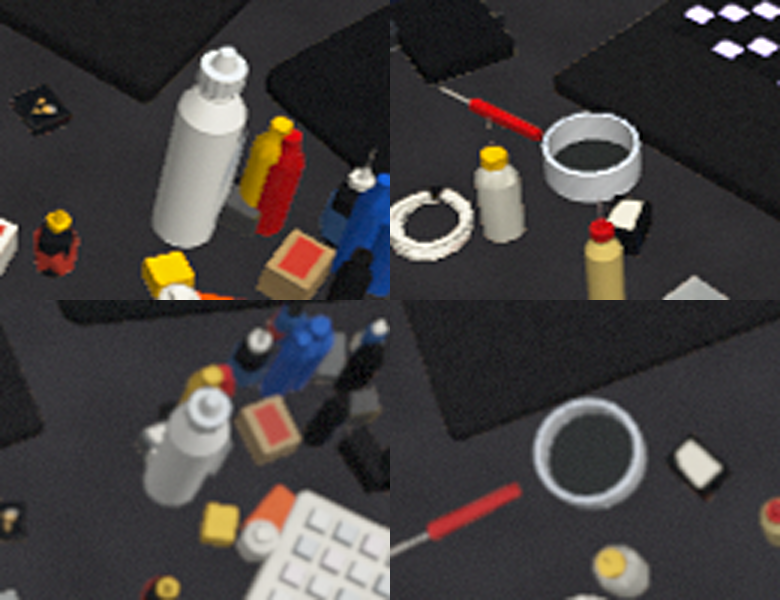

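The crops show the tall bottle clearly, with low clutter just behind it. The holder is empty, with a small yellow-capped bottle on its robot side. The fits put the bottle at about (667,-6) and the holder at about (557,320).

My plan is a grip tilted about 45° outward, so the cap stays clear of the gripper body. First I'll turn the tool and move near the bottle.

Request:
{"op": "servo_tool", "data": {"linear": [[0,0,-0.01],[0,0,-0.01],[0,0,-0.01],[0,0,-0.01],[0,0,0]], "dr": [[0,0,6.65],[0,0,6.65],[0,0,6.65],[0,0,6.65],[0,0,0]], "claw": [1,1,1,1,1]}}

```text
time: 2.17
position: [325.6, -648.8, 273.4]
ee_rot: [3.139, -0.001, -0.004]
ft_force: [1.0, -0.5, 0.3]
grip_width: 85.5
finger_force: 0.0
```

Request:
{"op": "servo_tool", "data": {"linear": [[0.01,-0.035,0],[0.01,-0.035,0],[0.01,-0.035,0],[0.01,-0.035,0],[0.01,-0.035,0]], "dr": [[0,0,0],[0,0,0],[0,0,0],[0,0,0],[0,0,0]], "claw": [1,1,1,1,1]}}

```text
time: 2.58
position: [374.9, -471.2, 270.7]
ee_rot: [-3.141, 0.0, 0.005]
ft_force: [1.0, -0.2, 0.8]
grip_width: 85.5
finger_force: 0.0
```

Request:
{"op": "servo_tool", "data": {"linear": [[0.01,-0.035,0],[0.01,-0.035,0],[0.01,-0.035,0],[0.01,-0.035,0],[0.01,-0.035,0]], "dr": [[0,0,0],[0,0,0],[0,0,0],[0,0,0],[0,0,0]], "claw": [1,1,1,1,1]}}

```text
time: 3.0
position: [424.8, -296.3, 271.0]
ee_rot: [3.141, 0.0, 0.005]
ft_force: [1.0, -0.7, -0.3]
grip_width: 85.3
finger_force: 0.0
```

Request:
{"op": "servo_tool", "data": {"linear": [[0.01,-0.035,0],[0.01,-0.035,0],[0.01,-0.035,0],[0.01,-0.035,0],[0,0,0]], "dr": [[0,0,0],[0,0,0],[0,0,0],[0,0,0],[0,0,0]], "claw": [1,1,1,1,1]}}

```text
time: 3.42
position: [466.6, -151.0, 271.0]
ee_rot: [-3.139, -0.001, 0.014]
ft_force: [-0.3, 0.4, -0.3]
grip_width: 85.3
finger_force: 0.0
```

Request:
{"op": "servo_tool", "data": {"linear": [[0.035,-0.029,0],[0.035,-0.029,0],[0.035,-0.029,0],[0.035,-0.029,0],[0.035,-0.029,0]], "dr": [[0,0,0],[0,0,0],[0,0,0],[0,0,0],[0,0,0]], "claw": [1,1,1,1,1]}}

```text
time: 3.83
position: [626.3, -23.7, 270.9]
ee_rot: [3.141, 0.0, 0.005]
ft_force: [0.7, -0.5, 1.1]
grip_width: 85.3
finger_force: 0.0
```

Request:
{"op": "servo_tool", "data": {"linear": [[0,0,0],[0,0,0],[0,0,0],[0,0,0],[0,0,0]], "dr": [[0,6,0],[0,6,0],[0,6,0],[0,6,0],[0,6,0]], "claw": [1,1,1,1,1]}}

```text
time: 4.25
position: [624.8, -25.0, 271.9]
ee_rot: [3.14, -0.529, 0.005]
ft_force: [0.9, -1.0, -0.9]
grip_width: 85.5
finger_force: 0.0
```

Request:
{"op": "servo_tool", "data": {"linear": [[0,0,0],[0,0,0],[0,0,0],[0,0,0],[0,0,0]], "dr": [[0,5,0],[0,5,0],[0,5,0],[0,0,0],[0,0,0]], "claw": [1,1,1,1,1]}}

```text
time: 4.67
position: [625.0, -32.7, 278.0]
ee_rot: [3.124, -0.562, 0.004]
ft_force: [-0.0, -0.2, -0.9]
grip_width: 85.4
finger_force: 0.0
```

```bash
python3 - <<'E'
from fit import *
s=observe(); print(s['q'].round(2),s['position'],s['ee_rot'])
c=camera('wrist');save(c,'w1.png');print(c['xyz'])
for n,pr,x0 in [('tall_bottle',TB,[667,-6])]:
    m=masks_of(c,n)
    if m: print(m[0]['score'],fit([(c,m[0]['region'])],pr,x0))
    for r in look_for(c,n)[:2]: print(r['score'],toworld(c,r['position']))
E
```

```text
[-0.01  0.28 -0.06  2.2   0.63  0.12 -2.25] [624.96873239 -32.70217623 278.02019179] [ 3.12411905 -0.56163378  0.00387387]
[608.52654296 -30.3490345  436.49043999]
0.59 (array([668.9,  -2.9]), array([0.93]))
0.95 [662.93417618  -5.88106046 117.83434371]
```

View pics/w1.png

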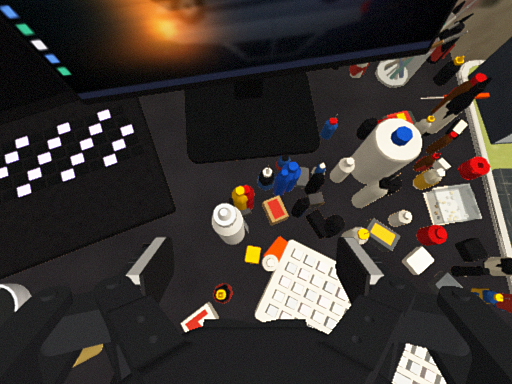

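The wrist view shows the bottle at (228,222) with its cap clear. The outward tilt stopped at 32° because joint 6 reached its limit. I'll undo it and tilt sideways instead: body leaning to +y and fingers closing along x, which gives the wrist plenty of range.

Request:
{"op": "servo_tool", "data": {"linear": [[0,0,0],[0,0,0],[0,0,0],[0,0,0],[0,0,0]], "dr": [[0,-6.5,0],[0,-6.5,0],[0,-6.5,0],[0,-6.5,0],[0,-6.2,0]], "claw": [1,1,1,1,1]}}

```text
time: 5.23
position: [626.5, -33.1, 276.9]
ee_rot: [3.126, -0.054, -0.008]
ft_force: [0.7, -0.5, -0.6]
grip_width: 85.2
finger_force: 0.0
```

Request:
{"op": "servo_tool", "data": {"linear": [[0,0,0],[0,0,0],[0,0,0],[0,0,0],[0,0,0]], "dr": [[0,0,-6],[0,0,-6],[0,0,-6],[0,0,-6],[0,0,-6]], "claw": [1,1,1,1,1]}}

```text
time: 5.65
position: [626.4, -32.8, 275.3]
ee_rot: [3.098, -0.041, 0.522]
ft_force: [-0.1, 0.1, -0.6]
grip_width: 85.5
finger_force: 0.0
```

Request:
{"op": "servo_tool", "data": {"linear": [[0,0,0],[0,0,0],[0,0,0],[0,0,0],[0,0,0]], "dr": [[0,0,-6],[0,0,-6],[0,0,-6],[0,0,-6],[0,0,-6]], "claw": [1,1,1,1,1]}}

```text
time: 6.07
position: [626.3, -32.8, 275.4]
ee_rot: [3.083, -0.014, 1.045]
ft_force: [-0.6, -0.2, -0.4]
grip_width: 85.4
finger_force: 0.0
```

Request:
{"op": "servo_tool", "data": {"linear": [[0,0,0],[0,0,0],[0,0,0],[0,0,0],[0,0,0]], "dr": [[0,0,-6],[0,0,-6],[0,0,-6],[0,0,-6],[0,0,-6]], "claw": [1,1,1,1,1]}}

```text
time: 6.48
position: [626.2, -32.9, 275.4]
ee_rot: [3.085, 0.017, 1.568]
ft_force: [0.1, 0.2, -0.1]
grip_width: 85.4
finger_force: 0.0
```

Request:
{"op": "servo_tool", "data": {"linear": [[0,0,0],[0,0,0],[0,0,0],[0,0,0],[0,0,0]], "dr": [[0,-6,0],[0,-6,0],[0,-6,0],[0,0,0],[0,0,0]], "claw": [1,1,1,1,1]}}

```text
time: 6.9
position: [626.1, -30.5, 275.1]
ee_rot: [3.082, 0.331, 1.548]
ft_force: [-0.2, -0.6, -0.3]
grip_width: 85.2
finger_force: 0.0
```

```bash
python3 - <<'E'
from h import *
s=observe(); print(s['q'].round(2),s['position'],rot(s['ee_rot']).round(3))
E
```

```text
[ 0.28  0.53 -0.74  1.81  0.75  1.15 -0.81] [626.12534057 -30.45162809 275.11980652] [[ 0.021  0.998  0.052]
 [ 0.946 -0.003 -0.325]
 [-0.325  0.056 -0.944]]
```

Request:
{"op": "servo_tool", "data": {"linear": [[0,0,0],[0,0,0],[0,0,0],[0,0,0],[0,0,0]], "dr": [[3.4,0,0],[0,-6,0],[0,-6,0],[0,-6,0],[0,-6,0]], "claw": [1,1,1,1,1]}}

```text
time: 7.32
position: [626.4, -35.0, 276.0]
ee_rot: [3.14, 0.755, 1.538]
ft_force: [0.4, -0.8, -1.1]
grip_width: 85.2
finger_force: 0.0
```

Request:
{"op": "servo_tool", "data": {"linear": [[0,0.02,0],[0,0.02,0],[0,0,0],[0,0,0],[0,0,0]], "dr": [[0,0,0],[0,0,0],[0,0,0],[0,0,0],[0,0,0]], "claw": [1,1,1,1,1]}}

```text
time: 7.73
position: [665.8, -36.1, 275.5]
ee_rot: [3.14, 0.751, 1.539]
ft_force: [0.0, 0.1, -0.1]
grip_width: 85.4
finger_force: 0.0
```

```bash
cat >> fit.py <<'E'
def goto(G):
    "tool-frame shift (mm) bringing the grasp point to G"
    s=observe(); M=rot(s['ee_rot']); g=np.array(s['position'])-hold_point_z*M[:,2]
    print('q',s['q'].round(2),'grasp',g.round(1)); print(M.round(3)); print('shift',(M.T@(np.array(G)-g)).round(1), 'up100',(M.T@[0,0,100]).round(1))
E
python3 - <<'E'
from fit import *
goto([667.5,-5.5,165])
c=camera('wrist');m=masks_of(c,'tall_bottle')
print(m[0]['score'],fit([(c,m[0]['region'])],TB,[667,-6])) if m else 0
save(c,'w2.png')
c=camera('scene');m=masks_of(c,'tall_bottle')
print(m[0]['score'],fit([(c,m[0]['region'])],TB,[667,-6])) if m else 0
E
```

```text
q [ 0.    0.67 -0.58  1.68  0.95  1.51 -0.97] grasp [666.1 -23.4 289.1]
[[ 0.023  1.    -0.02 ]
 [ 0.731 -0.031 -0.682]
 [-0.682  0.001 -0.731]]
shift [97.8  0.7 78.5] up100 [-68.2   0.1 -73.1]
0.84 (array([6.704e+02, 5.000e-01]), array([0.87]))
0.79 (array([668.3,  -5. ]), array([0.88]))
```

Request:
{"op": "servo_tool", "data": {"linear": [[0.02,0.0005,0.016],[0.02,0.0005,0.016],[0.02,0,0.016],[0.02,0,0.016],[0.018,0,0.015]], "dr": [[0,0,0],[0,0,0],[0,0,0],[0,0,0],[0,0,0]], "claw": [1,1,1,1,1]}}

```text
time: 8.35
position: [668.2, -17.5, 150.4]
ee_rot: [3.137, 0.752, 1.539]
ft_force: [-0.3, -0.9, -0.6]
grip_width: 85.5
finger_force: 0.0
```

Request:
{"op": "servo_tool", "data": {"linear": [[0,0,0],[0,0,0]], "dr": [[0,0,0],[0,0,0]], "claw": [1,1]}}

```text
time: 8.52
position: [668.1, -17.7, 151.0]
ee_rot: [3.14, 0.753, 1.541]
ft_force: [-0.2, 0.7, -0.5]
grip_width: 85.5
finger_force: 0.0
```

```bash
python3 - <<'E'
from fit import *
goto([668,-5,102])
ims=[]
for n in ['wrist','scene','top']:
    c=camera(n);m=masks_of(c,'tall_bottle')
    if m: print(n,m[0]['score'],fit([(c,m[0]['region'])],TB,[667,-6]))
    if n=='scene':
        u,v=map(int,proj(c,(668,-5,100)));ims.append(cv2.resize(c['pixels'][v-64:v+64,u-64:u+64,::-1],(384,384)))
    if n=='wrist': ims.append(cv2.resize(c['pixels'][:,:,::-1],(416,384)))
cv2.imwrite('pics/d.png',np.hstack(ims))
E
```

```text
q [-0.05  0.82 -0.54  1.74  1.02  1.41 -1.14] grasp [668.4  -4.9 164.6]
[[ 0.022  1.    -0.018]
 [ 0.729 -0.028 -0.684]
 [-0.684  0.001 -0.73 ]]
shift [42.8 -0.5 45.7] up100 [-68.4   0.1 -73. ]
wrist 0.57 (array([669.6,  -3.7]), array([0.86]))
scene 0.86 (array([669.3,  -4.3]), array([0.9]))
top 0.55 (array([666.2,  -7.1]), array([0.26]))
```

View pics/d.png

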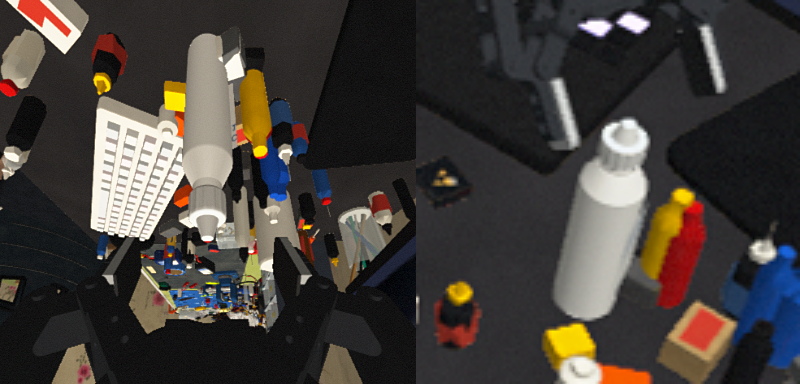

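Both views show the bottle centred between the open fingers, at about (208,130) in the wrist half. I'll descend and close.

Request:
{"op": "servo_tool", "data": {"linear": [[0.0086,0,0.0092],[0.0086,0,0.0092],[0.0086,0,0.0091],[0.0085,0,0.0091],[0.0085,0,0.0091]], "dr": [[0,0,0],[0,0,0],[0,0,0],[0,0,0],[0,0,0]], "claw": [1,1,1,1,1]}}

```text
time: 9.23
position: [668.5, -17.7, 86.8]
ee_rot: [3.138, 0.753, 1.54]
ft_force: [0.2, 0.0, 0.4]
grip_width: 85.6
finger_force: 0.0
```

Request:
{"op": "servo_tool", "data": {"linear": [[0,0,0],[0,0,0]], "dr": [[0,0,0],[0,0,0]], "claw": [1,0.8]}}

```text
time: 9.4
position: [668.4, -17.7, 87.4]
ee_rot: [3.139, 0.753, 1.541]
ft_force: [1.1, -0.2, -0.5]
grip_width: 75.4
finger_force: 0.0
```

```bash
python3 - <<'E'
from fit import *
goto([668.5,-5,102])
ims=[]
for n in ['wrist','scene']:
    c=camera(n);m=masks_of(c,'tall_bottle')
    if m: print(n,m[0]['score'],fit([(c,m[0]['region'])],TB,[667,-6]))
    if n=='scene':
        u,v=map(int,proj(c,(668,-5,100)));ims.append(cv2.resize(c['pixels'][v-64:v+64,u-64:u+64,::-1],(384,384)))
    if n=='wrist': ims.append(cv2.resize(c['pixels'][:,:,::-1],(416,384)))
cv2.imwrite('pics/e.png',np.hstack(ims))
E
```

```text
q [-0.06  0.91 -0.52  1.76  1.07  1.35 -1.22] grasp [668.7  -4.9 101. ]
[[ 0.022  1.    -0.018]
 [ 0.729 -0.029 -0.684]
 [-0.684  0.002 -0.73 ]]
shift [-0.8 -0.2 -0.6] up100 [-68.4   0.2 -73. ]
wrist 0.84 (array([669.2,  -3.6]), array([0.77]))
scene 0.96 (array([669.5,  -4.6]), array([0.88]))
```

View pics/e.png

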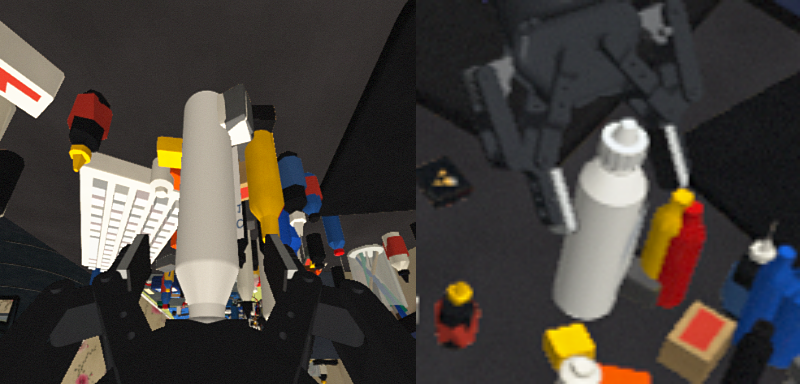

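The fingers straddle the upper body and the cap is clear of the gripper body. Closing now.

Request:
{"op": "servo_tool", "data": {"linear": [[0,0,0],[0,0,0],[0,0,0],[0,0,0],[0,0,0]], "dr": [[0,0,0],[0,0,0],[0,0,0],[0,0,0],[0,0,0]], "claw": [0.7,0.6,0.55,0.5,0.48], "force": 45}}

```text
time: 10.02
position: [669.0, -17.6, 89.0]
ee_rot: [3.136, 0.752, 1.538]
ft_force: [-0.0, -0.2, 0.9]
grip_width: 41.1
finger_force: 0.0
```

Request:
{"op": "servo_tool", "data": {"linear": [[0,0,0],[0,0,0],[0,0,0],[0,0,0],[0,0,0]], "dr": [[0,0,0],[0,0,0],[0,0,0],[0,0,0],[0,0,0]], "claw": [0.46,0.44,0.42,0.4,0.38]}}

```text
time: 10.43
position: [668.8, -17.6, 89.0]
ee_rot: [3.137, 0.753, 1.539]
ft_force: [-1.9, 0.2, 3.7]
grip_width: 37.2
finger_force: 44.7
```

Request:
{"op": "servo_tool", "data": {"linear": [[0,0,0],[0,0,0],[0,0,0],[0,0,0],[0,0,0]], "dr": [[0,0,0],[0,0,0],[0,0,0],[0,0,0],[0,0,0]], "claw": [0.3,0.2,0.2,0.2,0.2]}}

```text
time: 10.85
position: [668.8, -17.6, 89.0]
ee_rot: [3.137, 0.753, 1.539]
ft_force: [-3.1, 1.5, 5.3]
grip_width: 37.0
finger_force: 44.8
```

Request:
{"op": "servo_tool", "data": {"linear": [[-0.0034,0,-0.0037],[-0.0034,0,-0.0037],[-0.0068,0,-0.0073],[-0.0068,0,-0.0073],[-0.0068,0,-0.0073]], "dr": [[0,0,0],[0,0,0],[0,0,0],[0,0,0],[0,0,0]], "claw": [0.2,0.2,0.2,0.2,0.2]}}

```text
time: 11.27
position: [668.9, -17.4, 129.9]
ee_rot: [3.136, 0.752, 1.538]
ft_force: [0.7, 0.2, -2.8]
grip_width: 37.0
finger_force: 45.2
```

Request:
{"op": "servo_tool", "data": {"linear": [[-0.0096,0,-0.0102],[-0.0096,0,-0.0102],[-0.0096,0,-0.0102],[-0.0096,0,-0.0102],[-0.0068,0,-0.0073]], "dr": [[0,0,0],[0,0,0],[0,0,0],[0,0,0],[0,0,0]], "claw": [0.2,0.2,0.2,0.2,0.2]}}

```text
time: 11.68
position: [668.8, -17.5, 197.2]
ee_rot: [3.134, 0.752, 1.537]
ft_force: [-0.4, -0.8, -2.9]
grip_width: 37.0
finger_force: 45.2
```

Request:
{"op": "servo_tool", "data": {"linear": [[-0.0068,0,-0.0073],[-0.0068,0,-0.0073],[-0.0034,0,-0.0037],[0,0,0],[0,0,0]], "dr": [[0,0,0],[0,0,0],[0,0,0],[0,0,0],[0,0,0]], "claw": [0.2,0.2,0.2,0.2,0.2]}}

```text
time: 12.1
position: [668.3, -17.5, 219.7]
ee_rot: [3.137, 0.752, 1.539]
ft_force: [0.2, -0.7, -3.2]
grip_width: 36.9
finger_force: 45.2
```

```bash
python3 - <<'E'
from fit import *
s=observe();M=rot(s['ee_rot']);g=np.array(s['position'])-hold_point_z*M[:,2]
goto([557,319.5,g[2]+5])
ims=[]
for n in ['scene','top','wrist']:
    c=camera(n)
    for r in look_for(c,'holder')[:1]: print(n,'holder',r['score'],toworld(c,r['position']))
    if n=='scene': u,v=map(int,proj(c,g));ims.append(cv2.resize(c['pixels'][max(v-64,0):v+64,u-64:u+64,::-1],(384,384)))
    if n=='top': u,v=map(int,proj(c,g));ims.append(cv2.resize(c['pixels'][max(v-64,0):v+64,u-64:u+64,::-1],(384,384)))
cv2.imwrite('pics/f.png',np.hstack(ims))
E
```

```text
q [-0.04  0.74 -0.56  1.7   0.98  1.47 -1.06] grasp [668.7  -4.7 233.3]
[[ 0.024  1.    -0.017]
 [ 0.73  -0.029 -0.683]
 [-0.683  0.004 -0.73 ]]
shift [ 230.5 -120.9 -223.3] up100 [-68.3   0.4 -73. ]
scene holder 0.63 [555.58823117 324.23796839  13.29689755]
top holder 0.71 [561.34699354 319.68361528   4.95990409]
```

View pics/f.png

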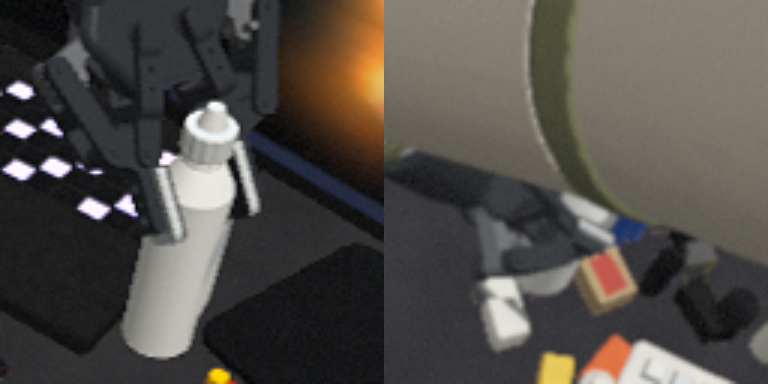

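The bottle is lifted and hanging upright in the grip. I'll carry it to the holder at about 0.24 m/s.

Request:
{"op": "servo_tool", "data": {"linear": [[0.0067,-0.0035,-0.0065],[0.0134,-0.007,-0.013],[0.0134,-0.007,-0.013],[0.0134,-0.007,-0.013],[0.0134,-0.007,-0.013]], "dr": [[0,0,0],[0,0,0],[0,0,0],[0,0,0],[0,0,0]], "claw": [0.2,0.2,0.2,0.2,0.2]}}

```text
time: 12.82
position: [638.2, 70.6, 221.1]
ee_rot: [3.137, 0.751, 1.541]
ft_force: [0.6, 0.0, -3.0]
grip_width: 37.1
finger_force: 45.2
```

Request:
{"op": "servo_tool", "data": {"linear": [[0.0134,-0.007,-0.013],[0.0134,-0.007,-0.013],[0.0134,-0.007,-0.013],[0.0134,-0.007,-0.013],[0.0134,-0.007,-0.013]], "dr": [[0,0,0],[0,0,0],[0,0,0],[0,0,0],[0,0,0]], "claw": [0.2,0.2,0.2,0.2,0.2]}}

```text
time: 13.23
position: [605.6, 164.9, 222.7]
ee_rot: [3.137, 0.752, 1.541]
ft_force: [-0.5, 0.4, -3.1]
grip_width: 37.1
finger_force: 45.2
```

Request:
{"op": "servo_tool", "data": {"linear": [[0.0134,-0.007,-0.013],[0.0134,-0.007,-0.013],[0.0134,-0.007,-0.013],[0.0134,-0.007,-0.013],[0.0134,-0.007,-0.013]], "dr": [[0,0,0],[0,0,0],[0,0,0],[0,0,0],[0,0,0]], "claw": [0.2,0.2,0.2,0.2,0.2]}}

```text
time: 13.65
position: [572.9, 259.0, 224.2]
ee_rot: [3.137, 0.752, 1.541]
ft_force: [-0.0, 0.0, -3.5]
grip_width: 36.8
finger_force: 45.2
```

Request:
{"op": "servo_tool", "data": {"linear": [[0.0134,-0.007,-0.013],[0.0134,-0.007,-0.013],[0.0067,-0.0035,-0.0065],[0,0,0],[0,0,0]], "dr": [[0,0,0],[0,0,0],[0,0,0],[0,0,0],[0,0,0]], "claw": [0.2,0.2,0.2,0.2,0.2]}}

```text
time: 14.07
position: [557.9, 304.1, 224.9]
ee_rot: [3.137, 0.753, 1.541]
ft_force: [1.0, -1.5, -2.9]
grip_width: 37.0
finger_force: 45.2
```

```bash
python3 - <<'E'
from fit import *
goto([557,319.5,165])
cs=[]
ims=[]
for n in ['scene','top']:
    c=camera(n)
    for o in ['tall_bottle','holder']:
        for r in look_for(c,o)[:1]: print(n,o,r['score'],toworld(c,r['position']))
    m=masks_of(c,'holder')
    if m:
        f=cv2.morphologyEx(m[0]['region'].astype(np.uint8),cv2.MORPH_CLOSE,np.ones((15,15)));print(m[0]['score'],fit([(c,f>0)],[[(0,36),(30,36)]],[557,320]))
    m=masks_of(c,'tall_bottle')
    if m: # tilt of the bottle axis in the picture against the vertical line there
        y,x=np.nonzero(m[0]['region']); print('mask',m[0]['score'],x.min(),x.max(),y.min(),y.max()); cs.append((c,m[0]['region']))
    u,v=map(int,proj(c,(557,320,110)));v=max(v,80);ims.append(cv2.resize(c['pixels'][v-80:v+80,u-80:u+80,::-1],(390,390)))
cv2.imwrite('pics/g.png',np.hstack(ims))
E
```

```text
q [-0.48  0.83 -0.63  1.53  0.74  1.71 -1.35] grasp [558.2 316.9 238.5]
[[ 0.022  1.    -0.016]
 [ 0.729 -0.027 -0.683]
 [-0.684  0.004 -0.73 ]]
shift [52.1 -1.5 51.9] up100 [-68.4   0.4 -73. ]
scene tall_bottle 0.55 [551.9502299  308.52259058 210.22399535]
scene holder 0.59 [555.80600842 324.4600144   15.33730649]
0.56 (array([557.5, 318.5]), array([0.94]))
mask 0.83 219 243 26 105
```

View pics/g.png

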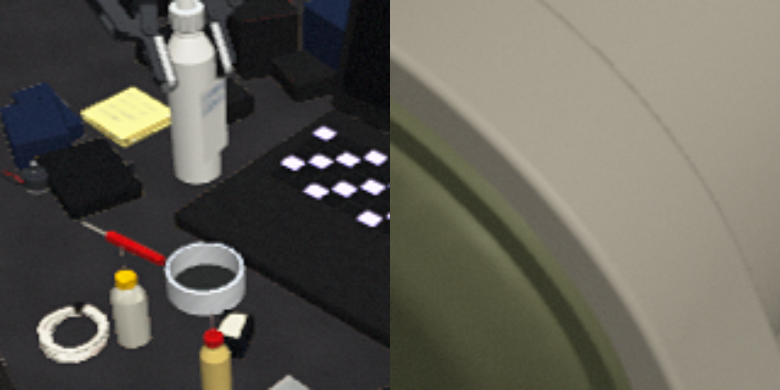

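The scene view shows the bottle upright above the holder, with the ring at (205,278) in the crop. The top view is blocked by the arm. The position agrees with the fit, so I'll lower it.

Request:
{"op": "servo_tool", "data": {"linear": [[0.0052,-0.001,0.0052],[0.0104,-0.0005,0.0104],[0.0104,0,0.0104],[0.0104,0,0.0104],[0.0104,0,0.0104]], "dr": [[0,0,0],[0,0,0],[0,0,0],[0,0,0],[0,0,0]], "claw": [0.2,0.2,0.2,0.2,0.2]}}

```text
time: 14.98
position: [557.1, 305.1, 156.4]
ee_rot: [3.138, 0.753, 1.54]
ft_force: [-0.5, 0.6, -3.3]
grip_width: 36.9
finger_force: 45.2
```

Request:
{"op": "servo_tool", "data": {"linear": [[0.0052,0,0.0052],[0.005,0,0.0053],[0,0,0],[0,0,0],[0,0,0]], "dr": [[0,0,0],[0,0,0],[0,0,0],[0,0,0],[0,0,0]], "claw": [0.2,0.2,0.2,0.2,0.2]}}

```text
time: 15.4
position: [557.6, 305.9, 144.7]
ee_rot: [3.136, 0.752, 1.538]
ft_force: [-0.7, 0.5, -2.1]
grip_width: 37.1
finger_force: 45.2
```

```bash
python3 - <<'E'
from fit import *
goto([557,319,108.5])
c=camera('scene');m=masks_of(c,'tall_bottle')
s=observe();M=rot(s['ee_rot']);g=np.array(s['position'])-hold_point_z*M[:,2];b=g[2]-102.6
P=[[(z+b,r) for z,r in p] for p in TB]
if m: print('base',b,m[0]['score'],fit([(c,m[0]['region'])],P,g[:2]))
u,v=map(int,proj(c,(557,320,60)));v=max(v,60);cv2.imwrite('pics/i.png',cv2.resize(c['pixels'][v-60:v+60,u-60:u+60,::-1],(480,480)))
E
```

```text
q [-0.49  0.91 -0.62  1.56  0.78  1.62 -1.42] grasp [557.9 318.7 158.3]
[[ 0.024  1.    -0.017]
 [ 0.73  -0.029 -0.683]
 [-0.683  0.004 -0.73 ]]
shift [34.2 -1.1 36.2] up100 [-68.3   0.4 -73. ]
base 55.966578187662805 0.8 (array([558.1, 318.8]), array([0.84]))
```

View pics/i.png

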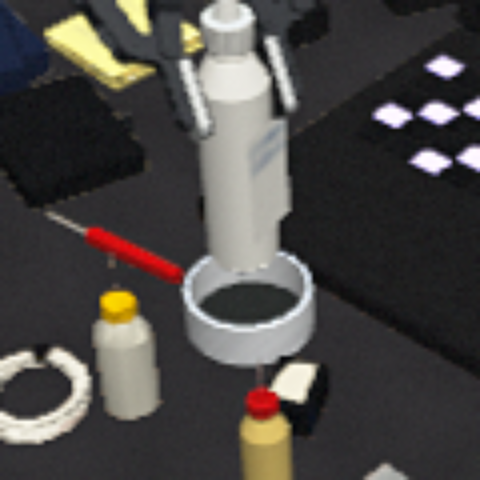

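The bottle is centred over the ring and upright. Lowering it to just above the floor.

Request:
{"op": "servo_tool", "data": {"linear": [[0.0055,-0.0005,0.0058],[0.0055,-0.0005,0.0058],[0.0055,0,0.0058],[0.0055,0,0.0058],[0.0055,0,0.0058]], "dr": [[0,0,0],[0,0,0],[0,0,0],[0,0,0],[0,0,0]], "claw": [0.2,0.2,0.2,0.2,0.2]}}

```text
time: 15.92
position: [556.5, 305.8, 103.0]
ee_rot: [3.137, 0.753, 1.539]
ft_force: [-1.0, 0.7, -2.7]
grip_width: 37.0
finger_force: 45.2
```

Request:
{"op": "servo_tool", "data": {"linear": [[0.0034,0,0.0037],[0.0014,0,0.0015],[0,0,0],[0,0,0],[0,0,0]], "dr": [[0,0,0],[0,0,0],[0,0,0],[0,0,0],[0,0,0]], "claw": [0.2,0.2,0.2,0.2,0.2]}}

```text
time: 16.33
position: [556.7, 306.1, 97.4]
ee_rot: [3.136, 0.752, 1.538]
ft_force: [0.1, -0.0, -3.1]
grip_width: 37.6
finger_force: 45.2
```

Contact should come at TCP z of about 94. I'll step down in 1 mm moves.

Request:
{"op": "servo_tool", "data": {"linear": [[0.0007,0,0.0007],[0.0007,0,0.0007],[0.0007,0,0.0007],[0,0,0],[0,0,0]], "dr": [[0,0,0],[0,0,0],[0,0,0],[0,0,0],[0,0,0]], "claw": [0.2,0.2,0.2,0.2,0.2]}}

```text
time: 16.75
position: [556.6, 306.0, 94.1]
ee_rot: [3.136, 0.753, 1.539]
ft_force: [-0.5, 0.2, -3.1]
grip_width: 37.1
finger_force: 45.2
```

Request:
{"op": "servo_tool", "data": {"linear": [[0.0007,0,0.0007],[0,0,0],[0,0,0]], "dr": [[0,0,0],[0,0,0],[0,0,0]], "claw": [0.2,0.2,0.2]}}

```text
time: 17.0
position: [556.7, 306.1, 93.9]
ee_rot: [3.136, 0.753, 1.538]
ft_force: [-1.3, 0.7, 5.0]
grip_width: 37.1
finger_force: 45.7
```

It has touched the floor: the vertical force went from -3 N to +5 N. Releasing gently, then rising straight up.

Request:
{"op": "servo_tool", "data": {"linear": [[0,0,0],[0,0,0],[0,0,0],[0,0,0],[0,0,0]], "dr": [[0,0,0],[0,0,0],[0,0,0],[0,0,0],[0,0,0]], "claw": [0.42,0.44,0.46,0.48,0.5], "force": 20}}

```text
time: 17.42
position: [556.7, 306.0, 92.9]
ee_rot: [3.136, 0.752, 1.538]
ft_force: [-0.9, -0.4, -1.1]
grip_width: 42.5
finger_force: 0.0
```

Request:
{"op": "servo_tool", "data": {"linear": [[0,0,0],[0,0,0],[0,0,0],[0,0,0],[0,0,0]], "dr": [[0,0,0],[0,0,0],[0,0,0],[0,0,0],[0,0,0]], "claw": [0.6,0.7,0.8,0.9,0.9]}}

```text
time: 17.83
position: [556.6, 306.0, 93.1]
ee_rot: [3.136, 0.753, 1.539]
ft_force: [1.1, -0.2, -0.4]
grip_width: 77.1
finger_force: 0.0
```

```bash
python3 - <<'E'
from fit import *
goto([557.5,318.7,210]); print(observe()['grip_width'])
c=camera('scene');m=masks_of(c,'tall_bottle')
P=[[(z+5,r) for z,r in p] for p in TB]
if m: print(m[0]['score'],fit([(c,m[0]['region'])],P,[557,319]))
u,v=map(int,proj(c,(557,320,60)));v=max(v,60);cv2.imwrite('pics/j.png',cv2.resize(c['pixels'][v-60:v+60,u-60:u+60,::-1],(480,480)))
E
```

```text
q [-0.5   0.97 -0.6   1.58  0.81  1.56 -1.46] grasp [557.  318.8 106.8]
[[ 0.024  1.    -0.017]
 [ 0.73  -0.029 -0.683]
 [-0.683  0.004 -0.73 ]]
shift [-70.6   0.9 -75.3] up100 [-68.3   0.4 -73. ]
77.09624591003221
0.89 (array([562.2, 331.9]), array([0.82]))
```

View pics/j.png

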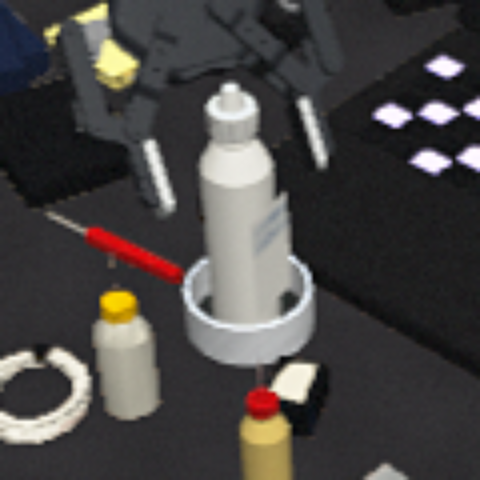

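The bottle stands upright and central in the holder. Retreating straight up.

Request:
{"op": "servo_tool", "data": {"linear": [[-0.007,0,-0.0075],[-0.007,0,-0.0075],[-0.01,0,-0.0107],[-0.01,0,-0.0107],[-0.01,0,-0.0107]], "dr": [[0,0,0],[0,0,0],[0,0,0],[0,0,0],[0,0,0]], "claw": [0.95,0.95,0.95,0.95,0.95]}}

```text
time: 18.35
position: [556.5, 306.3, 159.8]
ee_rot: [3.135, 0.752, 1.538]
ft_force: [-0.2, 0.4, 0.2]
grip_width: 81.0
finger_force: 0.0
```

Request:
{"op": "servo_tool", "data": {"linear": [[-0.014,0,-0.015],[-0.014,0,-0.015],[-0.014,0,-0.015],[-0.007,0,-0.0075],[0,0,0]], "dr": [[0,0,0],[0,0,0],[0,0,0],[0,0,0],[0,0,0]], "claw": [0.95,0.95,0.95,0.95,0.95]}}

```text
time: 18.77
position: [556.6, 307.1, 232.8]
ee_rot: [3.132, 0.749, 1.535]
ft_force: [-0.9, 0.4, -0.3]
grip_width: 81.3
finger_force: 0.0
```

```bash
python3 - <<'E'
from fit import *
c=camera('scene')
P=[[(35,19),(110,19)],[(110,19),(130,9)],[(130,9),(160,9)]]
m=masks_of(c,'tall_bottle')
if m: print(m[0]['score'],fit([(c,m[0]['region'])],P,[557,319]))
for o in ['tall_bottle','glue_bottle','oil_bottle']:
    for r in look_for(c,o)[:1]: print(o,r['score'],toworld(c,r['position']).round())
print(observe()['position'],observe()['qvel'].round(3))
print(close_job())
E
```

```text
0.76 (array([552.7, 304.6]), array([0.85]))
tall_bottle 0.84 [550. 312.  87.]
glue_bottle 0.76 [421.  13.  71.]
oil_bottle 0.87 [507. 181.  51.]
[555.93088337 305.80520239 228.25767486] [ 0.     0.004 -0.003 -0.002  0.     0.003  0.001]
the job is handed in; nothing more can be done
None
```

The tall bottle is standing upright in the holder, released with the gripper clear above it, and the glue bottle and oil dropper haven't visibly moved. I handed the job in at about 19 s; the hand-in gave no verdict.

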